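Walk the die block round to the fence

ROBOT

A 6-joint arm with a two-finger parallel gripper is mounted at the origin on the work surface. World frame = base frame: x ahead of the robot, y to its left, z up, the work surface at z = 0. Lengths are in m, angles in rad, forces in N, time in s.
With the tool pointing down it reaches from about 0.4 to 0.825 m from the base axis. Payload 7 kg.
Tool frame: the origin (TCP) lies midway between the tips of the shut fingers; the grasp point (between the pads) lies 19 mm behind it; y points along the fingers, z is the direction in which the jaws open and shut, and the axes are right-handed (so a half turn about y gives the same grasp; the last joint's range is limited). The gripper opens to 88 mm and grips with 3 to 60 N. Pads are 19 mm wide; open, the fingers measure 130 mm over their backs; the gripper's body (78 mm by 193 mm) begins 47 mm behind the grasp point.
Start: joints at [1.58, 0.359, 0.012, 0, -1.224, -0.288], TCP at [0.186, 0.649, 0.227] pointing down, gripper open.
Joint ranges: [-3.07, 3.07], [-1.43, 2.12], [-1.02, 1.25], [-3.03, 1.67], [-3.05, -0], [-3.03, 3.03]. Speed limits (rad/s): [2.39, 2.39, 3.01, 3.14, 3.14, 3.14].

INTERFACE

Orientations are given as [roll, pitch, yaw] about the fixed x, y, z axes, in that order (R = Rz(yaw) Ry(pitch) Rx(roll)).
In Python, from station import readout, eyes, job, nets gives the robot as it stands.
- The arm moves only by the tool play_rows, never from a script. Its argument "increments" is a list of rows, each an object with "linear": the shift along the tool's x, y, z in m, a list of three; "rotation": the turn, a rotation vector about the tool's x, y, z in degrees, a list of three; "claw": the closure, from 0 (fully open) to 1 (shut). A call has 1 to 5 rows; each row is the pose to reach, as a shift and turn from the pose measured when the call began, along the tool's axes at that moment; what a row does not reach only later rows make up. A row lasts 1/8 s, in which the tool goes at most 62.5 mm and 10.7 degrees, less where a joint would pass 70% of its speed; a pose out of reach is approached as far as the arm can. A call with a gripper value outside its range is refused whole. The fingers move at their own pace and stop on an object; "newtons" is the grip in N (left out, the last holds). Time passes only in rows, so rows that repeat a pose let the fingers close. It gives the time, the measured TCP pose, the force and the opening at its end, in the units of the state.
- readout.get_state(): the state, without advancing time (a new reading comes with each control period).
- eyes.grab_frame(name): name is "scene" or "side" or "wrist"; returns (picture, depth): 400x640x3 uint8, blue, green, red; 400x640 float32, m along the optical axis (not along the pixel's ray), 0 where there is no reading.
- eyes.camera_model(name): a dict with "intrinsics" (3x3 intrinsics, pixels), "k1" (the pictures are not rectified: a ray, as slopes to the right and down, at radius r is drawn at 1 + k1 r^2 times it, then the intrinsics apply), "R" (3x3) and "t" (3): a world point X has camera coordinates R X + t. Camera axes: x right, y down, z forward; pixel columns grow to the right and rows downward; lengths in m; the calibration is good to about 2 mm. A picture is of the moment at which its call begins: read the wrist's pose just before it. camera_model takes no time and is no camera call; for the wrist camera it gives the pose at the moment of the call.
- job.job_done(): hands the job in, once; it reports no verdict.
Trained networks look in the newest picture that a camera, given by its name, has taken for a name from the list of things; names that differ only in an ending like _2 or _b are one class to them, and where a whole thing is asked for, a point or a joint stands for the part that bears it (a point fixed in the world has none). Each returns a list of dicts, best first, with "score" (0 to 1); they miss things now and then, are a little off and sometimes report something else, mostly with a low value. They report only what shows in the picture. A call takes as long as a camera call. They do not tell look-alikes from the thing itself.
- nets.regions_of(label, camera): "region" (400x640 bool, what is visible of it) and "rect" ([left, top, right, bottom] in pixels, round what is visible of it).
The state is a dict: "t": time; "q": joint angles; "qd": joint speeds; "joint_efforts": joint torques, N m; "eef_pos": TCP position; "ee_rot": TCP orientation; "force": force on the tool from outside, world axes, zero at the start; "moment": the same for the moment, N m; "width": finger opening in m.
Only numpy, scipy, OpenCV 4.12 (cv2) and the standard library are available. Lean on these libraries where they do the work, as an engineer would, in place of code of your own. Each camera call takes 0.05 s, during which the arm holds its last target.

TASK

Push the aluminium die block round with the fingertips, a corner at a time, and up to the steel fence until its blue face lies flat against the fence, the whole block between the two yellow marks. Only push it: do not lift or tip it, and do not touch its red lifting eye. Leave the steel bar, the bottle and the wrench where they are, and finish with the hand clear of everything.

Things in the scene. Friction and masses are not known exactly. Their poses are not given: they have to be found in the camera images.
- fence: Fixed steel angle. Origin: middle of the foot of its front face, at bench level. x is level and points into the fence, away from the robot; y runs along it to the left; z up. Upright 300 mm long (y), 12 mm thick, 40 mm high; a 10 mm thick foot with two bolt heads lies behind, to x = 67 mm. Two yellow marks 12 mm wide painted across it have inner edges at y = -75 and +75 mm.
- die: Loose aluminium block, about 0.95 kg, 90 mm (its x) by 110 mm (its y) by 36 mm high; 4 to 8 N slide it. Origin: centre of its underside; x points out of its blue face, y left, z up. The 6 mm next to the blue face are dyed blue, on top too; the rest is bare with four black holes. It starts clear of the fence, turned 0.5 to 1.2 rad counter-clockwise from above.
- die_left (a point): The left (+y) upright corner of the blue face at half height: block frame (45, 55, 18) mm.
- die_right (a point): The right (-y) upright corner of the blue face at half height: block frame (45, -55, 18) mm.
- eye: Red lifting eye fixed upright on the middle of the block's top: a foot 24 mm across and a bow 26 mm wide along the block's y; its top is 57 mm above the bench. Origin: centre of its foot, 36 mm above the block's underside. Not to be touched.
- bar: Loose steel flat bar lying on the bench to the left of the block, 160 mm (its x) by 50 mm by 12 mm high. Origin: centre of its underside. Leave alone.
- bottle: Green plastic bottle with a white cap standing to the right of the block, 48 mm across and 120 mm high. Origin: centre of its underside. Leave alone.
- wrench: Loose steel wrench lying on the bench to the right of the block, nearer the robot than the bottle, about 180 mm long, 8 mm high, along its x. Leave alone.
There are look-alikes about, which are no part of the job. There is more than one size of the die; the job needs the largest.

How it is judged:
By the outcome, as a careful person would: the job done as asked, in the order asked, and still so for the second after the job is handed in, with the robot touching nothing.
It also fails if it takes over 64 s, if anything falls off the work surface, if the arm or the gripper's body presses on something with over 40 N, if the wrist force passes 120 N, or if a joint passes its speed limit or range.

## Working session

There is one attempt and no reset: what is moved stays moved. The work goes in short steps, Python scripts to look and compute and a tool call to move; the robot and the scene stay as the last step left them, time stands still between calls to the robot, and variables do not carry over. Pictures are saved under pics/ and viewed, and the job is handed in when it is done.

Besides the shell and the picture viewer there is one more tool, called after "Emit:" as a command line: name --argument value ..., lists and objects as JSON in quotes. play_rows: Moves the arm, as the interface text tells. Its arguments: {"type":"object","properties":{"increments":{"type":"array","items":{"type":"object","properties":{"linear":{"type":"array","items":{"type":"number"}},"rotation":{"type":"array","items":{"type":"number"}},"claw":{"type":"number"}}}},"newtons":{"type":"number"}},"required":["increments"]}

```bash
ls; mkdir -p pics; cat > h.py <<'E'
import numpy as np, cv2
from station import readout, eyes, job, nets
from scipy.spatial.transform import Rotation as Ro
def cloud(name,depth,cm=None):
    cm=cm or eyes.camera_model(name)
    K=np.array(cm['intrinsics']);R=np.array(cm['R']);t=np.array(cm['t'])
    v,u=np.mgrid[0:400,0:640].astype(np.float32)
    p=cv2.undistortPoints(np.stack([u.ravel(),v.ravel()],1)[:,None],K,np.array([cm['k1'],0,0,0,0.])).reshape(400,640,2)
    X=np.dstack([p[...,0]*depth,p[...,1]*depth,depth])
    return (X-t)@R
def proj(name,P,cm=None):
    cm=cm or eyes.camera_model(name)
    return cv2.projectPoints(np.atleast_2d(np.array(P,float)),cv2.Rodrigues(np.array(cm['R']))[0],np.array(cm['t'],float),np.array(cm['intrinsics'],float),np.array([cm['k1'],0,0,0,0.]))[0][:,0]
E
python3 - <<'E'
from h import *
print(readout.get_state())
for n in ['scene','side','wrist']:
    cm=eyes.camera_model(n); print(n,cm)
    p,d=eyes.grab_frame(n); cv2.imwrite(f'pics/{n}0.png',p); np.save(f'{n}0.npy',d)
E
```

```text
pics
{'t': 0.0, 'q': array([ 1.58007692e+00,  3.59381239e-01,  1.10947239e-02, -3.33840213e-04,
       -1.22407871e+00, -2.88076727e-01]), 'qd': array([-8.17806515e-04, -6.79426708e-04,  8.66178688e-06, -1.05083739e-03,
        5.10046364e-04, -3.64636199e-04]), 'joint_efforts': array([-2.31169741e-05, -5.82719135e+01,  2.93046659e+01,  6.99694633e+00,
        6.94145914e-03, -1.62413630e-04]), 'eef_pos': array([0.18567109, 0.64848078, 0.22564487]), 'ee_rot': array([-1.56920292e+00,  1.44875848e-04,  2.86268294e+00]), 'force': array([-0.24965835, -0.56753184, -0.18973889]), 'moment': array([ 0.03022452, -0.02413378,  0.02984696]), 'width': 0.08761985920076028}
scene {'intrinsics': array([[508.18761036,   0.        , 322.25968556],
       [  0.        , 508.18761036, 199.87670451],
       [  0.        ,   0.        ,   1.        ]]), 'k1': -0.1514487104324688, 'R': array([[-0.60783416,  0.79405523,  0.0037304 ],
       [ 0.57621983,  0.44430796, -0.6859746 ],
       [-0.54635917, -0.41480926, -0.72761593]]), 't': array([ 0.32084043, -0.29533704,  1.77544611])}
side {'intrinsics': array([[443.9144036 ,   0.        , 316.31555473],
       [  0.        , 443.9144036 , 204.14144837],
       [  0.        ,   0.        ,   1.        ]]), 'k1': -0.10898325716175601, 'R': array([[ 0.98378105, -0.17903913,  0.01094687],
       [-0.12356338, -0.7206642 , -0.68218414],
       [ 0.13002667,  0.66976719, -0.73109847]]), 't': array([-0.56226869,  0.12638406,  0.91649473])}
wrist {'intrinsics': array([[324.55241231,   0.        , 315.33539212],
       [  0.        , 324.55241231, 196.15938711],
       [  0.        ,   0.        ,   1.        ]]), 'k1': -0.011961687819864359, 'R': array([[-0.27433215, -0.96163304,  0.00194285],
       [-0.91460364,  0.26153877,  0.30837906],
       [-0.29705562,  0.08282135, -0.95126157]]), 't': array([ 0.67406785, -0.03800795,  0.39294732])}
```

View pics/scene0.png

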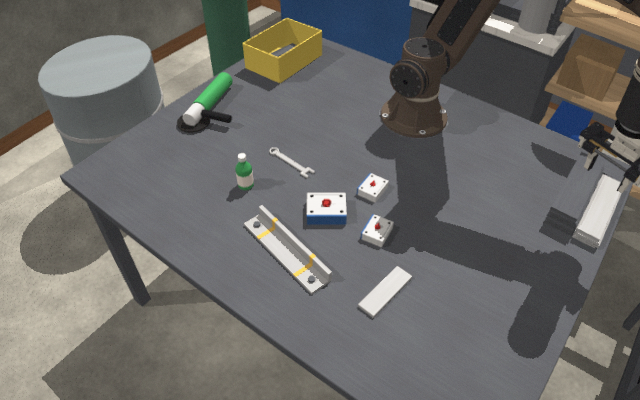

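View pics/side0.png

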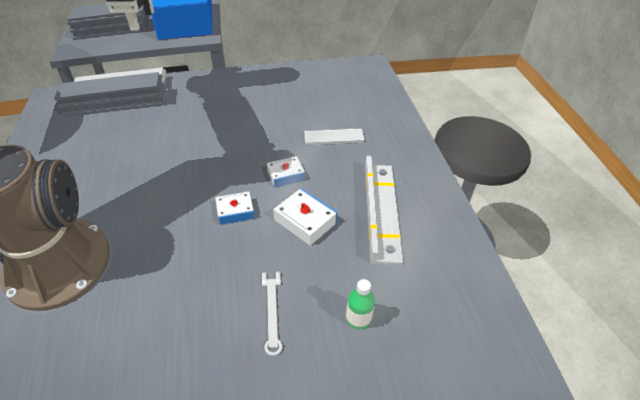

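View pics/wrist0.png

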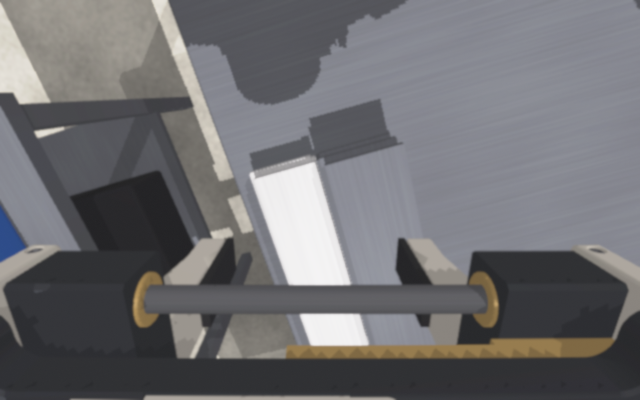

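The scene and side views show three dies. In scene pixels they are at (327,207), (374,187) and (377,231); the first looks largest and lies nearest the fence. In the side view it is at (305,214). The fence is at scene (287,247), the bar at (386,291), the bottle at (244,172) and the wrench at (291,162). Next I'll measure them all.

```bash
cat > m.py <<'E'
from h import *
import pickle,sys
tag=sys.argv[1]; labels=sys.argv[2].split(',')
out={}
for cam in ['scene','side']:
    p,d=eyes.grab_frame(cam); cv2.imwrite(f'pics/{cam}{tag}.png',p)
    W=cloud(cam,d); out[cam]=(p,d,W,{})
    for l in labels:
        r=nets.regions_of(l,cam); out[cam][3][l]=r
        for k in r:
            m=k['region']&(d>0); P=W[m]
            if len(P)<10: continue
            z=np.percentile(P[:,2],[5,50,95])
            top=P[P[:,2]>z[2]-.008] if l!='bottle' else P
            (c,s,a)=cv2.minAreaRect((top[:,:2]*1000).astype(np.float32))
            print(cam,l,round(k['score'],2),np.round(k['rect']),'z',np.round(z,3),'c',np.round(c,1),'s',np.round(s,1),'a',round(a,1))
pickle.dump(out,open(f'{tag}.pkl','wb'))
print(readout.get_state()['t'])
E
python3 m.py a die,fence,bar,bottle,wrench
python3 - <<'E'
import cv2
a=cv2.imread('pics/scene0.png')[160:280,220:420];b=cv2.imread('pics/side0.png')[140:270,200:400]
import numpy as np
a=cv2.resize(a,(800,480),interpolation=2)[:, :];b=cv2.resize(b,(800,520),interpolation=2)
cv2.imwrite('pics/c1.png',np.vstack([cv2.resize(a,(480,288)),cv2.resize(b,(480,312))]))
E
```

```text
scene die 0.95 [357. 174. 390. 203.] z [0.005 0.025 0.03 ] c [397.2  87.4] s [84.7 65.4] a 4.5
scene die 0.68 [361. 212. 395. 248.] z [0.004 0.026 0.03 ] c [526.2 188.9] s [83.2 65.5] a 9.8
scene die 0.57 [306. 192. 346. 223.] z [0.009 0.036 0.041] c [551.1  31.9] s [ 99.2 109.6] a 38.1
scene fence 0.75 [244. 204. 330. 295.] z [0.006 0.012 0.041] c [705.   38.3] s [299.   14.8] a 77.8
scene bar 0.96 [358. 268. 410. 316.] z [0.007 0.011 0.015] c [677.6 312.9] s [ 51.6 162.3] a 84.0
scene bar 0.33 [305. 190. 348. 225.] z [0.012 0.036 0.042] c [552.1  31.1] s [ 98.2 109.2] a 36.5
scene bottle 0.8 [238. 152. 255. 190.] z [0.007 0.062 0.118] c [ 580.9 -265.5] s [147.9  53.1] a 48.5
scene wrench 0.81 [272. 147. 312. 178.] z [0.001 0.008 0.013] c [ 449.8 -186.7] s [172.5  38.6] a 83.7
side die 0.96 [266. 158. 305. 187.] z [0.002 0.025 0.028] c [527.5 183.2] s [79.5 70.4] a 8.8
side die 0.85 [216. 190. 253. 226.] z [0.005 0.025 0.028] c [395.7  83. ] s [78.  68.7] a 4.1
side die 0.75 [277. 190. 336. 240.] z [0.009 0.035 0.039] c [551.  27.] s [ 92.8 113.1] a 38.0
side die 0.31 [304. 126. 368. 145.] z [0.005 0.012 0.014] c [675.9 307. ] s [ 54.8 160.6] a 83.8
side bar 0.91 [307. 130. 368. 145.] z [0.004 0.012 0.014] c [675.7 307. ] s [ 54.8 158.8] a 83.8
side bottle 0.88 [347. 280. 378. 329.] z [0.015 0.077 0.121] c [ 615.9 -209.1] s [101.   47.1] a 75.4
side wrench 0.94 [261. 269. 281. 356.] z [0.002 0.007 0.01 ] c [ 448.8 -190. ] s [180.1  36.5] a 83.4
0.75
```

View pics/c1.png

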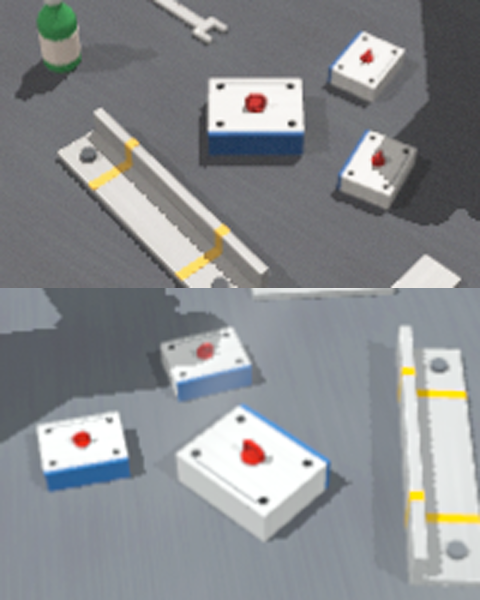

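The die at scene (327,207) / side (305,214) is the one wanted. Its top is 36 mm high and about 95 x 111 mm, while the other two measure about 81 x 67 x 26 mm. I'll now refine the die and fence poses.

```bash
cat > fit.py <<'E'
from h import *
import pickle,sys
from scipy.optimize import minimize
def box(pose,sx,sy,z0,z1):
    x,y,a=pose;c,s=np.cos(a),np.sin(a)
    return np.array([[x+c*u-s*v,y+s*u+c*v,z] for u in(sx[0],sx[1]) for v in sy for z in (z0,z1)])
def sil(cam,boxes):
    m=np.zeros((1600,2560),np.uint8)
    for b in boxes:
        h=cv2.convexHull((proj(cam,b)*4+1.5).astype(np.float32)); cv2.fillConvexPoly(m,np.round(h).astype(np.int32),1)
    return cv2.resize(m.astype(np.float32),(640,400),interpolation=cv2.INTER_AREA)
def edgefit(top,n,s):pass
def fitdie(o,p0,cams=('scene','side')):
    # top-face fit: points in z band, plus silhouette of non-dark pixels
    def cost(p):
        e=0
        for cam in cams:
            best=None
            for k in o[cam][3]['die']:
                l,t,r,b=k['rect']; u,v=proj(cam,[[p0[0],p0[1],.018]])[0]
                if l-5<u<r+5 and t-5<v<b+5: best=k;break
            if best is None: continue
            e+=np.abs(sil(cam,[box(p,(-.045,.045),(-.055,.055),0,.036),box(p,(-.004,.004),(-.013,.013),.036,.057)])-best['region']).sum()
        return e
    r=min((minimize(cost,p0+np.array(dp),method='Nelder-Mead',options=dict(initial_simplex=p0+np.array(dp)+np.array([[0,0,0],[.006,0,0],[0,.006,0],[0,0,.08]]),xatol=1e-4,fatol=.1)) for dp in ([0,0,0],[.003,-.003,.03],[-.003,.003,-.03])),key=lambda r:r.fun)
    return r.x,r.fun
def fitfence(o):
    res=[]
    for cam in('scene','side'):
        W=o[cam][2];d=o[cam][1]
        m=(d>0)&(W[...,2]>.0365)&(W[...,2]<.0445)&(np.abs(W[...,0]-.705)<.06)&(np.abs(W[...,1]-.038)<.17)
        P=W[m][:,:2].astype(np.float32); vx,vy,x0,y0=cv2.fitLine(P,cv2.DIST_HUBER,0,.01,.01).ravel()
        if vy<0:vx,vy=-vx,-vy
        s=(P-[x0,y0])@[vx,vy]; w=(P-[x0,y0])@[vy,-vx]
        mid=(np.percentile(s,1)+np.percentile(s,99))/2
        print(cam,'fence top mid',np.round([x0+vx*mid,y0+vy*mid],4),'yaw',round(float(np.arctan2(-vx,vy)),4),'len',round(float(np.ptp(s)),4),'w',np.round(np.percentile(w,[2,98]),4),len(P))
    # front face plane, side camera
    W=o['side'][2];d=o['side'][1]
if __name__=='__main__':
    o=pickle.load(open(sys.argv[1]+'.pkl','rb')); p0=np.array([float(v) for v in sys.argv[2:5]])
    fitfence(o)
    for c in [('scene',),('side',),('scene','side')]:
        x,f=fitdie(o,p0,c); print(c,np.round(x,4),'deg',round(np.degrees(x[2]),1),round(f))
E
python3 fit.py a .551 .029 .663
```

```text
scene fence top mid [0.7045 0.0382] yaw -0.2139 len 0.3014 w [-0.007   0.0064] 431
side fence top mid [0.7035 0.031 ] yaw -0.2158 len 0.3006 w [-0.0058  0.006 ] 541
('scene',) [0.5481 0.0294 0.6617] deg 37.9 24
('side',) [0.5513 0.028  0.6726] deg 38.5 117Traceback (most recent call last):
  File "fit.py", line 43, in <module>
    x,f=fitdie(o,p0,c); print(c,np.round(x,4),'deg',round(np.degrees(x[2]),1),round(f))
        ~~~~~~^^^^^^^^
  File "fit.py", line 25, in fitdie
    r=min((minimize(cost,p0+np.array(dp),method='Nelder-Mead',options=dict(initial_simplex=p0+np.array(dp)+np.array([[0,0,0],[.006,0,0],[0,.006,0],[0,0,.08]]),xatol=1e-4,fatol=.1)) for dp in ([0,0,0],[.003,-.003,.03],[-.003,.003,-.03])),key=lambda r:r.fun)
  File "fit.py", line 25, in <genexpr>
    r=min((minimize(cost,p0+np.array(dp),method='Nelder-Mead',options=dict(initial_simplex=p0+np.array(dp)+np.array([[0,0,0],[.006,0,0],[0,.006,0],[0,0,.08]]),xatol=1e-4,fatol=.1)) for dp in ([0,0,0],[.003,-.003,.03],[-.003,.003,-.03])),key=lambda r:r.fun)
           ~~~~~~~~^^^^^^^^^^^^^^^^^^^^^^^^^^^^^^^^^^^^^^^^^^^^^^^^^^^^^^^^^^^^^^^^^^^^^^^^^^^^^^^^^^^^^^^^^^^^^^^^^^^^^^^^^^^^^^^^^^^^^^^^^^^^^^^^^^^^^^^^^^^^^^^^^^^^^^^^^^^^^^^^^
    res = _minimize_neldermead(fun, x0, args, callback, bounds=bounds,
                               **options)
    fxcc = func(xcc)
    fx = function(np.copy(x), *(wrapper_args + args))
  File "fit.py", line 20, in cost
    l,t,r,b=k['rect']; u,v=proj(cam,[[p0[0],p0[1],.018]])[0]
                           ~~~~^^^^^^^^^^^^^^^^^^^^^^^^^^
  File "h.py", line 12, in proj
    cm=cm or eyes.camera_model(name)
             ~~~~~~~~~~~~~~~~~^^^^^^
ValueError: time passes only in moves, steps and waits
```

```bash
cat >> h.py <<'E'
_cm={}
_orig=eyes.camera_model
def _cached(n):
    if n=='wrist': return _orig(n)
    if n not in _cm:_cm[n]=_orig(n)
    return _cm[n]
def proj(name,P,cm=None):
    cm=cm or _cached(name)
    return cv2.projectPoints(np.atleast_2d(np.array(P,float)),cv2.Rodrigues(np.array(cm['R']))[0],np.array(cm['t'],float),np.array(cm['intrinsics'],float),np.array([cm['k1'],0,0,0,0.]))[0][:,0]
def delta(x,y,z,yaw):
    s=readout.get_state(); R0=Ro.from_euler('xyz',s['ee_rot']); R1=Ro.from_euler('xyz',[-np.pi/2,0,yaw])
    return R0.inv().apply(np.array([x,y,z])-s['eef_pos'])*1000, np.degrees((R0.inv()*R1).as_rotvec())
E
cat > plan.py <<'E'
from h import *
import sys
a=[float(v) for v in sys.argv[1:5]]
l,r=delta(*a); s=readout.get_state()
print('mm',np.round(l,1),'rotvec',np.round(r,1)); print('t',round(s['t'],2),'pos',np.round(s['eef_pos'],4),'yaw',np.round(s['ee_rot'],4),'F',np.round(s['force'],1),'w',round(s['width'],4))
E
python3 fit.py a .551 .029 .663; python3 plan.py .4905 -.0174 .2 .667
```

```text
scene fence top mid [0.7045 0.0382] yaw -0.2139 len 0.3014 w [-0.007   0.0064] 431
side fence top mid [0.7035 0.031 ] yaw -0.2158 len 0.3006 w [-0.0058  0.006 ] 541
('scene',) [0.5481 0.0294 0.6617] deg 37.9 24
('side',) [0.5513 0.028  0.6726] deg 38.5 117
('scene', 'side') [0.5496 0.0293 0.6701] deg 38.4 172
mm [-476.3   26.6  556.7] rotvec [  0.  125.8   0. ]
t 0.75 pos [0.1858 0.6489 0.2266] yaw [-1.5708 -0.      2.8628] F [ 0.2 -0.3  0.3] w 0.0877
```

Emit:
play_rows --increments '[{"linear": [-0.036,0.002,0.042],"rotation": [0,10,0],"claw": 0.43},{"linear": [-0.072,0.004,0.084],"rotation": [0,20,0],"claw": 0.43},{"linear": [-0.108,0.006,0.126],"rotation": [0,30,0],"claw": 0.43},{"linear": [-0.144,0.008,0.168],"rotation": [0,40,0],"claw": 0.43},{"linear": [-0.18,0.01,0.21],"rotation": [0,50,0],"claw": 0.43}]'

```text
t: 1.38
eef_pos: [0.3015, 0.3959, 0.2168]
ee_rot: [-1.571, -0.001, 1.985]
force: [0.9, 0.1, 0.5]
width: 0.051
```

```bash
python3 plan.py .4905 -.0174 .2 .667
```

```text
mm [-454.4   16.6   -6.8] rotvec [ 0.  75.5  0. ]
t 1.38 pos [0.3015 0.3959 0.2168] yaw [-1.5714e+00 -5.0000e-04  1.9847e+00] F [0.9 0.1 0.5] w 0.051
```

Emit:
play_rows --increments '[{"linear": [-0.055,0.002,-0.001],"rotation": [0,10,0],"claw": 0.43},{"linear": [-0.11,0.004,-0.002],"rotation": [0,20,0],"claw": 0.43},{"linear": [-0.165,0.006,-0.003],"rotation": [0,30,0],"claw": 0.43},{"linear": [-0.22,0.008,-0.004],"rotation": [0,40,0],"claw": 0.43},{"linear": [-0.275,0.01,-0.005],"rotation": [0,50,0],"claw": 0.43}]'

```text
t: 2.0
eef_pos: [0.4173, 0.1446, 0.2072]
ee_rot: [-1.571, -0.002, 1.107]
force: [0.4, 0.9, 0.7]
width: 0.05
```

```bash
python3 plan.py .4905 -.0174 .2 .667
```

```text
mm [-112.1    7.  -138. ] rotvec [ 0.  25.2  0.1]
t 2.0 pos [0.4173 0.1446 0.2072] yaw [-1.5714 -0.0022  1.1069] F [0.4 0.9 0.7] w 0.05
```

Emit:
play_rows --increments '[{"linear": [-0.037,0.002,-0.046],"rotation": [0,8.4,0],"claw": 0.43},{"linear": [-0.075,0.004,-0.092],"rotation": [0,16.8,0],"claw": 0.43},{"linear": [-0.112,0.007,-0.138],"rotation": [0,25.2,0],"claw": 0.43},{"linear": [-0.112,0.007,-0.138],"rotation": [0,25.2,0],"claw": 0.43}]'

```text
t: 2.5
eef_pos: [0.4912, -0.0209, 0.1995]
ee_rot: [-1.57, -0.001, 0.66]
force: [0.2, -0.6, -0.9]
width: 0.05
```

```bash
cat > w.py <<'E'
from h import *
import sys
cm=eyes.camera_model('wrist');p,d=eyes.grab_frame('wrist'); cv2.imwrite(f'pics/wrist{sys.argv[1]}.png',p)
W=cloud('wrist',d,cm); np.savez(f'w{sys.argv[1]}.npz',p=p,d=d,W=W,K=cm['intrinsics'],R=cm['R'],t=cm['t'],k1=cm['k1'])
if len(sys.argv)>2:
  for k in nets.regions_of('die','wrist'):
    m=k['region']&(d>0);P=W[m];z=np.percentile(P[:,2],[5,50,95]); m2=(P[:,2]>.031)&(P[:,2]<.041)
    if m2.sum()>20:
        c,s,a=cv2.minAreaRect((P[m2][:,:2]*1000).astype(np.float32)); print(round(k['score'],2),np.round(k['rect']),np.round(z,3),np.round(c,1),np.round(s,1),round(a,1))
E
python3 w.py b 1; python3 plan.py .4905 -.0174 .014 .667
```

```text
0.82 [400. 115. 499. 209.] [0.011 0.026 0.028] [395.9  84.4] [17.5  5.5] 2.6
0.57 [265. 197. 374. 284.] [0.019 0.036 0.038] [550.9  30. ] [ 91.1 110.2] 38.0
mm [1.000e-01 1.858e+02 4.000e-01] rotvec [-0.  -0.1  0.1]
t 2.6 pos [ 0.4905 -0.0181  0.1998] yaw [-1.5701 -0.0018  0.6654] F [0.1 0.3 0.5] w 0.0501
```

View pics/wristb.png

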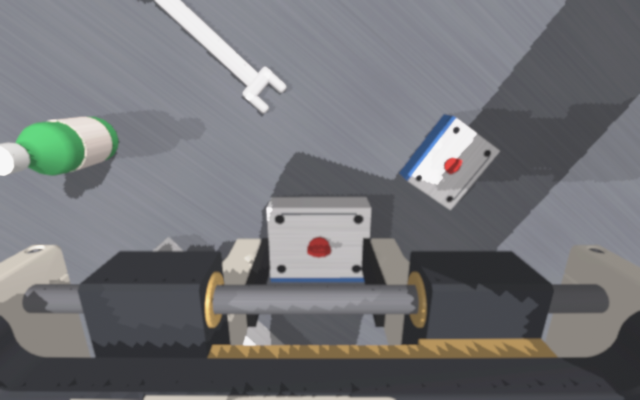

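The wrist depth confirms the die: centre (550.9, 30.0) mm, 91 x 110, yaw 38°. The fork sits squarely behind its rear face. I'll go down behind it.

Emit:
play_rows --increments '[{"linear": [0,0.055,0],"rotation": [0,0,0],"claw": 0.43},{"linear": [0,0.11,0],"rotation": [0,0,0],"claw": 0.43},{"linear": [0,0.16,0],"rotation": [0,0,0],"claw": 0.43},{"linear": [0,0.186,0],"rotation": [0,0,0],"claw": 0.43},{"linear": [0,0.186,0],"rotation": [0,0,0],"claw": 0.43}]'

```text
t: 3.22
eef_pos: [0.4893, -0.0169, 0.0125]
ee_rot: [-1.569, 0.002, 0.668]
force: [-0.2, -0.6, 0.3]
width: 0.0501
```

```bash
python3 plan.py .4905 -.0174 .014 .667
```

```text
mm [ 0.7 -1.5 -1.1] rotvec [-0.1  0.1 -0.1]
t 3.23 pos [ 0.4893 -0.0169  0.0125] yaw [-1.5689  0.0018  0.6682] F [-0.2 -0.6  0.3] w 0.0501
```

Emit:
play_rows --increments '[{"linear": [0.008,-0.001,-0.001],"rotation": [0,0,0],"claw": 0.43},{"linear": [0.015,-0.001,-0.001],"rotation": [0,0,0],"claw": 0.43},{"linear": [0.021,-0.001,-0.001],"rotation": [0,0,0],"claw": 0.43},{"linear": [0.027,-0.001,-0.001],"rotation": [0,0,0],"claw": 0.43},{"linear": [0.033,-0.001,-0.001],"rotation": [0,0,0],"claw": 0.43}]'

```text
t: 3.85
eef_pos: [0.5123, 0.0008, 0.0136]
ee_rot: [-1.567, 0.008, 0.667]
force: [-8.7, -7.9, 9.4]
width: 0.0497
```

```bash
python3 plan.py .4905 -.0174 .014 .667; python3 m.py b die; python3 fit.py b .56 .037 .665
```

```text
mm [-28.4  -0.2  -0.8] rotvec [-0.2 -0.  -0.5]
t 3.85 pos [0.5123 0.0008 0.0136] yaw [-1.567   0.0084  0.667 ] F [-8.7 -7.9  9.4] w 0.0497
scene die 0.96 [358. 175. 390. 199.] z [0.004 0.025 0.031] c [421.9  89.1] s [137.1  65.9] a 4.8
scene die 0.75 [363. 213. 393. 244.] z [0.005 0.025 0.03 ] c [525.8 189.6] s [84.5 63.4] a 10.1
scene die 0.72 [360. 266. 411. 318.] z [0.003 0.011 0.015] c [677.1 313.2] s [ 51.7 161.5] a 84.8
side die 0.65 [215. 192. 254. 228.] z [0.002 0.025 0.028] c [395.4  81.9] s [78.9 68.2] a 4.1
4.05
scene fence top mid [0.7043 0.0373] yaw -0.2128 len 0.3031 w [-0.0071  0.0064] 434
side fence top mid [0.7034 0.0308] yaw -0.215 len 0.3035 w [-0.0059  0.0059] 538
('scene',) [0.56  0.037 0.665] deg 38.1 0
('side',) [0.56  0.037 0.665] deg 38.1 0
('scene', 'side') [0.56  0.037 0.665] deg 38.1 0
```

```bash
python3 -c "
import cv2,numpy as np
a=cv2.imread('pics/sideb.png')[150:270,220:420];cv2.imwrite('pics/c2.png',cv2.resize(a,(800,480),interpolation=2))
a=cv2.imread('pics/sceneb.png')[150:270,240:440];cv2.imwrite('pics/c3.png',cv2.resize(a,(800,480),interpolation=2))
"; python3 plan.py .5 0 .014 .667
```

```text
mm [-11.6  -0.4   7.1] rotvec [-0.2  0.  -0.3]
t 4.05 pos [0.5136 0.0016 0.0135] yaw [-1.5676  0.0058  0.6673] F [-6.8 -4.5  3.8] w 0.0499
```

View pics/c2.png

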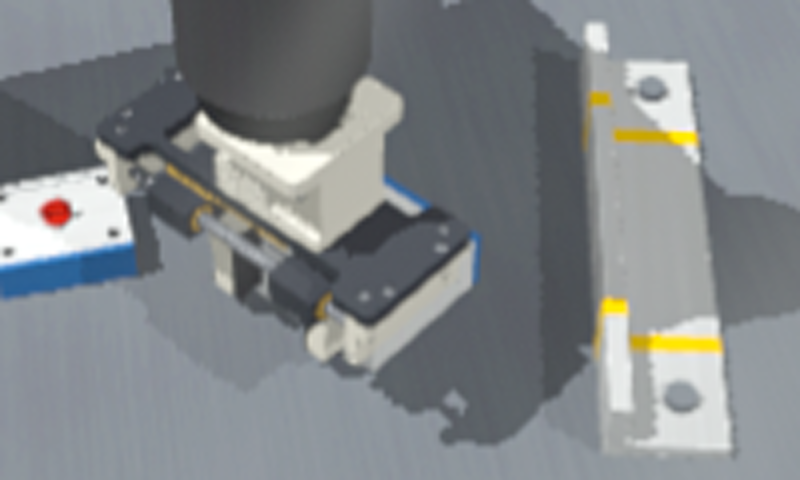

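View pics/c3.png

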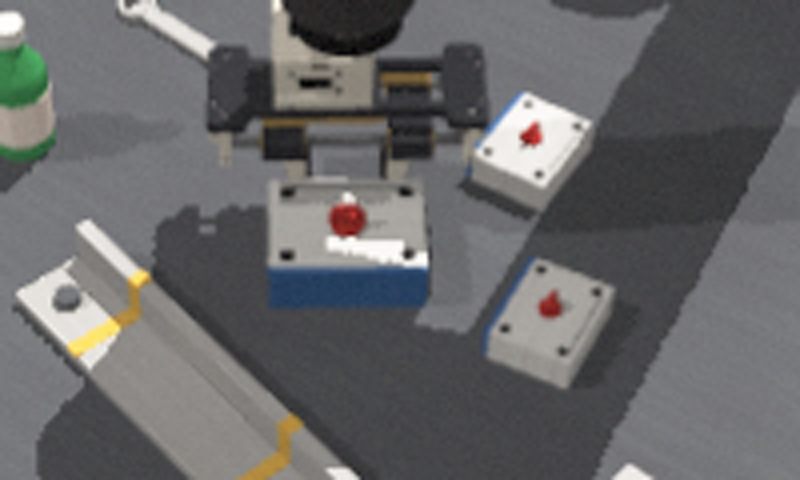

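The fork is behind the rear face and the block has moved about 8 mm, still square to the fork. Now I'll steer it clockwise on an arc.

Emit:
play_rows --increments '[{"linear": [0.0065,0,0.003],"rotation": [0,3.4,0],"claw": 0.43},{"linear": [0.0113,0,0.006],"rotation": [0,6.8,0],"claw": 0.43},{"linear": [0.016,0,0.0085],"rotation": [0,10.2,0],"claw": 0.43},{"linear": [0.021,0,0.0107],"rotation": [0,13.6,0],"claw": 0.43},{"linear": [0.026,0,0.0127],"rotation": [0,17,0],"claw": 0.43}]'

```text
t: 4.68
eef_pos: [0.5225, 0.026, 0.0135]
ee_rot: [-1.569, 0.013, 0.368]
force: [-10.5, -3.3, 9.3]
width: 0.05
```

```bash
python3 plan.py .5 0 .014 .667; python3 w.py c 1;python3 m.py c die; python3 fit.py c .575 .050 .37
```

```text
mm [-30.4  -0.2 -16.2] rotvec [ -0.2 -17.1  -0.7]
t 4.67 pos [0.5225 0.026  0.0135] yaw [-1.5695  0.0132  0.3679] F [-10.5  -3.3   9.3] w 0.05
0.7 [241. 260. 389. 346.] [0.005 0.036 0.037] [551.7  37.2] [20.3 74.2] 20.9
0.65 [431.   2. 640. 167.] [0.013 0.026 0.029] [396.2  84.3] [18.6  5.2] 6.0
scene die 0.69 [361. 213. 394. 248.] z [0.007 0.026 0.03 ] c [526.7 188.8] s [83.5 65.5] a 8.4
scene die 0.65 [363. 175. 388. 200.] z [0.003 0.025 0.031] c [439.1  92.8] s [169.5  62. ] a 4.7
scene die 0.63 [301. 196. 350. 234.] z [0.01  0.036 0.041] c [576.8  48.5] s [ 94.3 111.2] a 21.2
side die 0.85 [308. 184. 344. 235.] z [0.002 0.033 0.038] c [604.4  25.4] s [155.1  71.9] a 76.1
side die 0.66 [217. 191. 254. 225.] z [0.005 0.025 0.028] c [395.  82.] s [78.3 67.6] a 3.4
4.975
scene fence top mid [0.7045 0.0372] yaw -0.2168 len 0.301 w [-0.0071  0.0064] 435
side fence top mid [0.7036 0.0314] yaw -0.2159 len 0.2993 w [-0.0058  0.0059] 527
('scene',) [0.5742 0.0466 0.3763] deg 21.6 91
('side',) [ 0.5989  0.0405 -0.1688] deg -9.7 1257
('scene', 'side') [0.5778 0.0441 0.343 ] deg 19.7 1461
```

View pics/wristc.png

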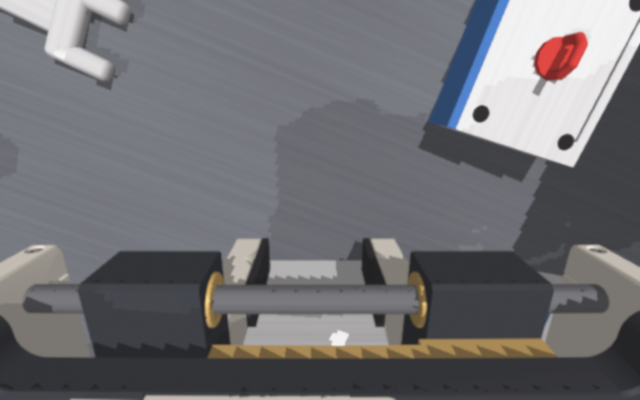

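View pics/scenec.png

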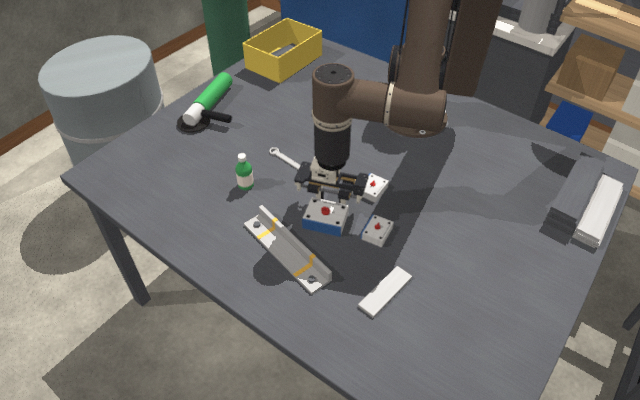

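The block has followed the fork: yaw 0.37 and centre about (575, 46) mm. I'll repeat the arc.

Emit:
play_rows --increments '[{"linear": [0.0065,0,0.003],"rotation": [0,3.4,0],"claw": 0.43},{"linear": [0.0113,0,0.006],"rotation": [0,6.8,0],"claw": 0.43},{"linear": [0.016,0,0.0085],"rotation": [0,10.2,0],"claw": 0.43},{"linear": [0.021,0,0.0107],"rotation": [0,13.6,0],"claw": 0.43},{"linear": [0.026,0,0.0127],"rotation": [0,17,0],"claw": 0.43}]'

```text
t: 5.6
eef_pos: [0.54, 0.0468, 0.0132]
ee_rot: [-1.574, 0.017, 0.07]
force: [-11.2, -0.6, 9.6]
width: 0.0498
```

```bash
python3 plan.py .5 0 .014 -.215; python3 m.py d die | grep -v side; python3 fit.py d .593 .052 .07|head -3
```

```text
mm [-43.2   0.1 -43.9] rotvec [ 0.3 16.3 -0.9]
t 5.6 pos [0.54   0.0468 0.0132] yaw [-1.5738  0.0167  0.0697] F [-11.2  -0.6   9.6] w 0.0498
scene die 0.83 [363. 213. 396. 244.] z [0.006 0.025 0.03 ] c [527.4 188.8] s [81.5 65.9] a 10.5
scene die 0.76 [361. 174. 389. 200.] z [0.009 0.026 0.034] c [436.8  96.1] s [166.6  66.7] a 10.7
scene die 0.61 [296. 201. 348. 241.] z [0.006 0.036 0.041] c [596.3  52.3] s [ 95.8 112.5] a 4.0
5.8
scene fence top mid [0.7044 0.0377] yaw -0.2113 len 0.3002 w [-0.0072  0.0066] 434
side fence top mid [0.7035 0.0311] yaw -0.2148 len 0.2993 w [-0.0058  0.006 ] 533
('scene',) [0.5934 0.0492 0.0622] deg 3.6 42
```

Emit:
play_rows --increments '[{"linear": [0.0065,0,0.003],"rotation": [0,3.3,-0.2],"claw": 0.43},{"linear": [0.0113,0,0.006],"rotation": [0,6.6,-0.4],"claw": 0.43},{"linear": [0.016,0,0.0085],"rotation": [0,9.9,-0.6],"claw": 0.43},{"linear": [0.021,0,0.0107],"rotation": [0,13.2,-0.8],"claw": 0.43},{"linear": [0.026,0,0.0127],"rotation": [0,16.4,-0.9],"claw": 0.43}]'

```text
t: 6.42
eef_pos: [0.5635, 0.0613, 0.013]
ee_rot: [-1.577, 0.002, -0.218]
force: [-10.0, 1.7, 8.1]
width: 0.0502
```

```bash
python3 plan.py .5 0 .014 -.215; python3 m.py e die ; python3 fit.py e .61 .053 -.215
```

```text
mm [-48.8  -0.5 -73.5] rotvec [ 0.3 -0.2 -0.1]
t 6.42 pos [0.5635 0.0613 0.013 ] yaw [-1.5768  0.0021 -0.2177] F [-10.    1.7   8.1] w 0.0502
scene die 0.83 [290. 203. 343. 248.] z [0.005 0.036 0.041] c [618.2  50.2] s [115.   92.9] a 78.0
scene die 0.81 [354. 176. 389. 204.] z [0.004 0.025 0.03 ] c [397.   87.1] s [86.2 65.5] a 3.6
scene die 0.79 [362. 213. 394. 246.] z [0.007 0.025 0.031] c [528.2 189.6] s [84.9 64.6] a 8.3
side die 0.73 [314. 182. 352. 228.] z [0.006 0.035 0.04 ] c [616.1  31.8] s [146.4  87.2] a 76.4
side die 0.65 [265. 158. 295. 186.] z [0.003 0.025 0.029] c [523.8 118.5] s [ 53.9 197.1] a 8.0
6.625
scene fence top mid [0.7029 0.0402] yaw -0.2187 len 0.3021 w [-0.0586  0.008 ] 546
side fence top mid [0.702  0.0303] yaw -0.2118 len 0.299 w [-0.0582  0.0073] 630
('scene',) [ 0.6172  0.0496 -0.2158] deg -12.4 53
('side',) [ 0.6196  0.0463 -0.2282] deg -13.1 452
('scene', 'side') [ 0.619   0.0477 -0.2205] deg -12.6 575
```

View pics/sidee.png

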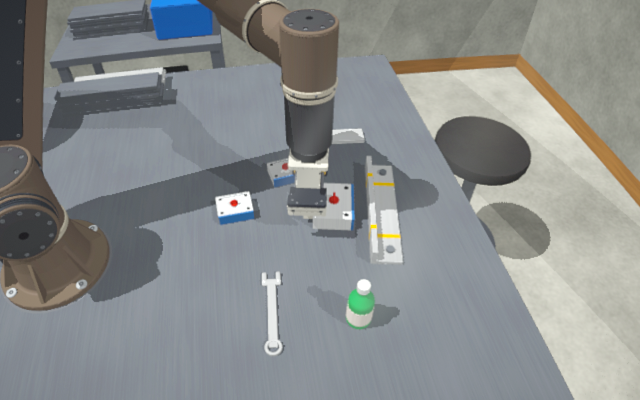

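The block is now square to the fence (yaw −0.217), with about 35 mm to go and y about −4 mm. Next comes a straight push.

Emit:
play_rows --increments '[{"linear": [0.008,0,0],"rotation": [0,0,0],"claw": 0.43},{"linear": [0.014,0,0],"rotation": [0,0,0],"claw": 0.43},{"linear": [0.02,0,0],"rotation": [0,0,0],"claw": 0.43},{"linear": [0.026,0,0],"rotation": [0,0,0],"claw": 0.43},{"linear": [0.031,0,0],"rotation": [0,0,0],"claw": 0.43}]'

```text
t: 7.25
eef_pos: [0.5923, 0.0545, 0.013]
ee_rot: [-1.577, 0.005, -0.217]
force: [-9.2, 1.3, 5.3]
width: 0.0497
```

```bash
python3 plan.py .5 0 .014 -.215; python3 m.py f die ; python3 fit.py f .645 .043 -.215; python3 -c "
import cv2,numpy as np
a=cv2.imread('pics/sidef.png')[150:270,270:430];b=cv2.imread('pics/scenef.png')[190:310,230:390];cv2.imwrite('pics/c4.png',np.hstack([cv2.resize(a,(400,300),interpolation=2),cv2.resize(b,(400,300),interpolation=2)]))"
```

```text
mm [-78.4  -0.2 -73.2] rotvec [ 0.4 -0.1 -0.3]
t 7.25 pos [0.5923 0.0545 0.013 ] yaw [-1.5775  0.0048 -0.2174] F [-9.2  1.3  5.3] w 0.0497
scene die 0.94 [364. 212. 393. 244.] z [0.007 0.026 0.031] c [527.6 189. ] s [82.  65.1] a 10.1
scene die 0.93 [356. 174. 390. 203.] z [0.006 0.025 0.03 ] c [396.3  87.1] s [85.1 66.8] a 4.7
scene die 0.76 [284. 208. 336. 253.] z [0.014 0.036 0.041] c [651.5  43.1] s [115.5 100.9] a 78.2
side die 0.92 [268. 156. 307. 189.] z [0.006 0.025 0.028] c [526.8 183.8] s [78.5 69.5] a 10.2
side die 0.77 [328. 182. 366. 229.] z [0.004 0.035 0.039] c [646.1  23.7] s [145.9  87.3] a 75.7
side die 0.72 [215. 190. 254. 226.] z [0.003 0.025 0.028] c [395.4  83. ] s [78.7 71.2] a 4.0
7.45
scene fence top mid [0.6985 0.0392] yaw -0.2229 len 0.3003 w [-0.0546  0.0122] 741
side fence top mid [0.7013 0.0323] yaw -0.2053 len 0.3009 w [-0.0567  0.0086] 776
('scene',) [ 0.6413  0.0439 -0.2304] deg -13.2 182
('side',) [ 0.6497  0.0386 -0.2482] deg -14.2 468
('scene', 'side') [ 0.6487  0.0401 -0.2256] deg -12.9 773
```

View pics/c4.png

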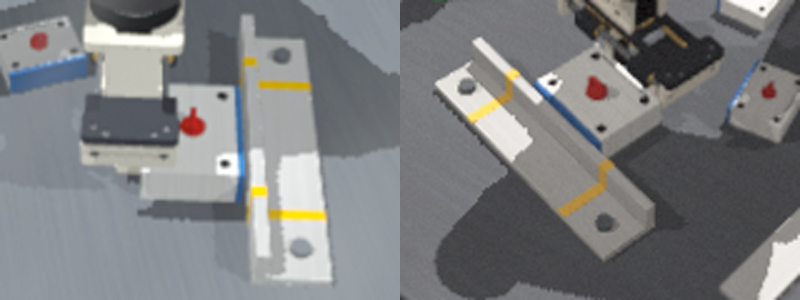

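Emit:
play_rows --increments '[{"linear": [0.003,0,0],"rotation": [0,0,0],"claw": 0.43},{"linear": [0.005,0,0],"rotation": [0,0,0],"claw": 0.43},{"linear": [0.007,0,0],"rotation": [0,0,0],"claw": 0.43}]'

```text
t: 7.82
eef_pos: [0.5977, 0.0529, 0.0129]
ee_rot: [-1.578, 0.007, -0.218]
force: [-16.2, 8.0, 11.8]
width: 0.0503
```

```bash
python3 plan.py .5 0 .014 -.215;python3 -c "
from h import *
s=readout.get_state();R=Ro.from_euler('xyz',s['ee_rot']);print(R.inv().apply(s['force']),R.inv().apply(s['moment']))"
```

```text
mm [-83.9   0.1 -72.8] rotvec [ 0.4 -0.2 -0.4]
t 7.83 pos [0.5977 0.0529 0.0129] yaw [-1.5784  0.0071 -0.218 ] F [-16.2   8.   11.8] w 0.0503
[-17.58313816 -11.7298341    4.19043676] [ 1.71162754 -0.14444498  5.92140471]
```

Emit:
play_rows --increments '[{"linear": [0.003,0,0],"rotation": [0,0,0],"claw": 0.43},{"linear": [0.004,0,0],"rotation": [0,0,0],"claw": 0.43}]'

```text
t: 8.07
eef_pos: [0.5976, 0.0527, 0.013]
ee_rot: [-1.58, 0.013, -0.218]
force: [-19.8, 11.1, 14.2]
width: 0.0501
```

```bash
python3 plan.py .5 0 .014 -.215;python3 -c "
from h import *
s=readout.get_state();R=Ro.from_euler('xyz',s['ee_rot']);print(R.inv().apply(s['force']),R.inv().apply(s['moment']))"
```

```text
mm [-83.9   0.7 -72.6] rotvec [ 0.5 -0.2 -0.8]
t 8.07 pos [0.5976 0.0527 0.013 ] yaw [-1.5796  0.0133 -0.2182] F [-19.8  11.1  14.2] w 0.0501
[-21.89253869 -13.98844661   6.45245957] [ 2.77186011 -0.59459869  7.62814464]
```

The block has stalled against the fence at about 22 N. I'll back off, lift and check that it lies flat.

Emit:
play_rows --increments '[{"linear": [-0.015,0,0],"rotation": [0,0,-0.8],"claw": 0.43},{"linear": [-0.04,0,0],"rotation": [0,0,-0.8],"claw": 0.43},{"linear": [-0.06,-0.05,0],"rotation": [0,0,-0.8],"claw": 0.43},{"linear": [-0.07,-0.11,0],"rotation": [0,0,-0.8],"claw": 0.43},{"linear": [-0.07,-0.17,0],"rotation": [0,0,-0.8],"claw": 0.43}]'

```text
t: 8.7
eef_pos: [0.5314, 0.0691, 0.1866]
ee_rot: [-1.579, -0.002, -0.217]
force: [1.3, 0.7, -0.3]
width: 0.05
```

```bash
python3 plan.py .5 0 .014 -.215; python3 m.py g die,bar,bottle,wrench ; python3 fit.py g .654 .043 -.215; python3 w.py g 1; python3 -c "
import cv2,numpy as np
a=cv2.imread('pics/sideg.png')[150:270,270:430];b=cv2.imread('pics/sceneg.png')[190:310,230:390];cv2.imwrite('pics/c5.png',np.vstack([np.hstack([cv2.resize(a,(400,300),interpolation=2),cv2.resize(b,(400,300),interpolation=2)])]))"
```

```text
mm [-16.1 173.2 -72.9] rotvec [ 0.5 -0.1  0.1]
t 8.7 pos [0.5314 0.0691 0.1866] yaw [-1.5787 -0.0019 -0.2174] F [ 1.3  0.7 -0.3] w 0.05
scene die 0.83 [280. 206. 332. 253.] z [0.007 0.036 0.041] c [653.9  50. ] s [130.6  93.6] a 78.2
scene die 0.77 [359. 174. 388. 200.] z [0.006 0.025 0.03 ] c [395.1  87.2] s [84.4 64.7] a 3.6
scene die 0.69 [361. 214. 395. 245.] z [0.003 0.025 0.031] c [525.7 188.7] s [83.  65.6] a 9.0
scene bar 0.81 [358. 266. 412. 315.] z [0.    0.011 0.015] c [677.2 312.8] s [ 52.4 163.2] a 84.3
scene bottle 0.86 [237. 156. 255. 190.] z [0.008 0.062 0.117] c [ 583.8 -264. ] s [140.9  48.8] a 52.1
scene wrench 0.61 [272. 144. 312. 179.] z [0.    0.007 0.012] c [ 453.5 -189.1] s [179.7  36. ] a 85.9
side die 0.82 [216. 192. 254. 225.] z [0.005 0.025 0.028] c [395.6  81.8] s [79.3 66.8] a 3.4
side die 0.78 [269. 159. 304. 188.] z [0.002 0.025 0.028] c [527.4 184.6] s [79.2 70.2] a 9.8
side die 0.65 [330. 186. 370. 229.] z [0.008 0.035 0.039] c [653.   38.1] s [114.9  90.3] a 77.7
side bar 0.92 [310. 130. 367. 146.] z [0.003 0.012 0.014] c [683.1 308.7] s [ 57.8 149.
[... 167 characters left out ...]
 c [ 618.7 -211.3] s [98.9 51.1] a 63.1
side wrench 0.6 [261. 270. 282. 356.] z [0.004 0.008 0.01 ] c [ 448.6 -191.6] s [176.6  36.5] a 83.4
9.2
scene fence top mid [0.7002 0.039 ] yaw -0.2122 len 0.2994 w [-0.0556  0.0105] 775
side fence top mid [0.6973 0.032 ] yaw -0.1708 len 0.299 w [-0.0513  0.0156] 831
('scene',) [ 0.649   0.0423 -0.2595] deg -14.9 231
('side',) [ 0.6528  0.0385 -0.2159] deg -12.4 55
('scene', 'side') [ 0.6521  0.0394 -0.2298] deg -13.2 389
0.92 [388.  94. 475. 196.] [0.017 0.026 0.028] [526.7 187. ] [18.4  4.7] 8.9
0.73 [268. 241. 365. 326.] [0.008 0.036 0.037] [652.8  41.1] [108.8  91.1] 77.6
0.61 [256.   1. 349.  84.] [0.024 0.026 0.028] [395.9  84.9] [18.2  4.1] 4.3
```

View pics/c5.png

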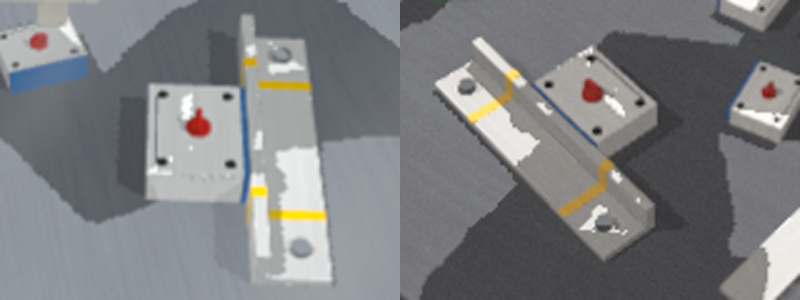

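View pics/wristg.png

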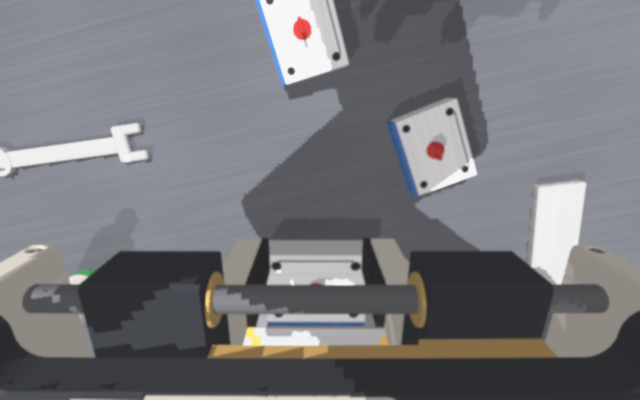

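It looks flat: the top's yaw is −12.3° and the fence's −12.3°, with both ends inside the marks. The top view can't resolve a sub-millimetre gap, so I'll seat each corner with one fingertip. The right corner comes first.

```bash
python3 plan.py .5765 .0656 .014 -.145
```

```text
mm [ 44.6 168.9   8.5] rotvec [ 0.6 -4.2 -0.1]
t 9.3 pos [0.5316 0.0686 0.183 ] yaw [-1.5807e+00  6.0000e-04 -2.1830e-01] F [ 0.1 -0.2 -0.3] w 0.0499
```

Emit:
play_rows --increments '[{"linear": [0.01,0.05,0.004],"rotation": [0.6,-2,0],"claw": 0.43},{"linear": [0.02,0.1,0.0085],"rotation": [0.6,-4.2,0],"claw": 0.43},{"linear": [0.03,0.145,0.0085],"rotation": [0.6,-4.2,0],"claw": 0.43},{"linear": [0.038,0.168,0.0085],"rotation": [0.6,-4.2,0],"claw": 0.43},{"linear": [0.0446,0.168,0.0085],"rotation": [0.6,-4.2,0],"claw": 0.43}]'

```text
t: 9.93
eef_pos: [0.5753, 0.0649, 0.0126]
ee_rot: [-1.573, 0.005, -0.145]
force: [0.6, -0.9, 0.4]
width: 0.0497
```

```bash
python3 plan.py .598 .061 .014 -.145
```

```text
mm [23.  -1.5 -0.5] rotvec [ 0.1 -0.  -0.3]
t 9.93 pos [0.5753 0.0649 0.0126] yaw [-1.5729  0.0052 -0.1452] F [ 0.6 -0.9  0.4] w 0.0497
```

Emit:
play_rows --increments '[{"linear": [0.01,-0.001,-0.0005],"rotation": [0,0,0],"claw": 0.43},{"linear": [0.017,-0.001,-0.001],"rotation": [0,0,0],"claw": 0.43},{"linear": [0.02,-0.001,-0.0015],"rotation": [0,0,0],"claw": 0.43},{"linear": [0.022,-0.001,-0.0015],"rotation": [0,0,0],"claw": 0.43},{"linear": [0.024,-0.001,-0.0015],"rotation": [0,0,0],"claw": 0.43}]'

```text
t: 10.55
eef_pos: [0.5968, 0.0599, 0.0136]
ee_rot: [-1.573, 0.008, -0.146]
force: [-11.7, 6.9, 9.3]
width: 0.0502
```

```bash
python3 plan.py .598 .061 .014 -.145
```

```text
mm [ 1.  -0.4  1.3] rotvec [ 0.2 -0.1 -0.5]
t 10.55 pos [0.5968 0.0599 0.0136] yaw [-1.5734  0.0083 -0.1464] F [-11.7   6.9   9.3] w 0.0502
```

Emit:
play_rows --increments '[{"linear": [0.003,0,0],"rotation": [0,0,0],"claw": 0.43},{"linear": [0.004,0,0],"rotation": [0,0,0],"claw": 0.43},{"linear": [0.004,0,0],"rotation": [0,0,0],"claw": 0.43}]'

```text
t: 10.92
eef_pos: [0.5968, 0.0597, 0.0135]
ee_rot: [-1.574, 0.014, -0.148]
force: [-14.4, 8.7, 11.8]
width: 0.0495
```

```bash
python3 plan.py .598 .061 .014 -.145
```

```text
mm [ 1.  -0.5  1.4] rotvec [ 0.2 -0.2 -0.8]
t 10.93 pos [0.5968 0.0597 0.0135] yaw [-1.5743  0.0142 -0.1479] F [-14.4   8.7  11.8] w 0.0495
```

The right corner is seated: there was no motion at 17 N. I'll back off and do the left corner.

```bash
python3 plan.py .5737 .0519 .014 -.285
```

```text
mm [-21.7  -0.1 -11.1] rotvec [ 0.3  7.9 -0.8]
t 10.93 pos [0.5968 0.0597 0.0135] yaw [-1.5743  0.0142 -0.1479] F [-14.4   8.7  11.8] w 0.0495
```

Emit:
play_rows --increments '[{"linear": [-0.01,0,0],"rotation": [0,0,-0.8],"claw": 0.43},{"linear": [-0.022,0,0],"rotation": [0,0,-0.8],"claw": 0.43},{"linear": [-0.022,0,-0.006],"rotation": [0,4,-0.8],"claw": 0.43},{"linear": [-0.022,0,-0.011],"rotation": [0,7.9,-0.8],"claw": 0.43},{"linear": [-0.022,0,-0.011],"rotation": [0,7.9,-0.8],"claw": 0.43}]'

```text
t: 11.55
eef_pos: [0.5733, 0.0519, 0.0141]
ee_rot: [-1.575, -0.0, -0.285]
force: [0.1, -0.1, 0.0]
width: 0.0502
```

```bash
python3 plan.py .5956 .0473 .014 -.285
```

```text
mm [22.7  0.1  1.8] rotvec [ 0.2 -0.   0. ]
t 11.55 pos [0.5733 0.0519 0.0141] yaw [-1.5751e+00 -5.0000e-04 -2.8540e-01] F [ 0.1 -0.1  0. ] w 0.0502
```

Emit:
play_rows --increments '[{"linear": [0.01,0,0.0005],"rotation": [0,0,0],"claw": 0.43},{"linear": [0.017,0,0.001],"rotation": [0,0,0],"claw": 0.43},{"linear": [0.02,0,0.0015],"rotation": [0,0,0],"claw": 0.43},{"linear": [0.022,0,0.0015],"rotation": [0,0,0],"claw": 0.43},{"linear": [0.024,0,0.0015],"rotation": [0,0,0],"claw": 0.43}]'

```text
t: 12.18
eef_pos: [0.5941, 0.0473, 0.0138]
ee_rot: [-1.576, 0.004, -0.285]
force: [-16.5, 11.6, 13.3]
width: 0.0503
```

```bash
python3 plan.py .5956 .0473 .014 -.285
```

```text
mm [ 1.4 -0.2  0.4] rotvec [ 0.3  0.  -0.2]
t 12.18 pos [0.5941 0.0473 0.0138] yaw [-1.576   0.0038 -0.2849] F [-16.5  11.6  13.3] w 0.0503
```

Emit:
play_rows --increments '[{"linear": [0.003,0,0],"rotation": [0,0,0],"claw": 0.43},{"linear": [0.003,0,0],"rotation": [0,0,0],"claw": 0.43}]'

```text
t: 12.42
eef_pos: [0.594, 0.047, 0.0136]
ee_rot: [-1.577, 0.008, -0.284]
force: [-12.2, 7.7, 10.3]
width: 0.0501
```

```bash
python3 plan.py .5956 .0473 .014 -.285
```

```text
mm [ 1.5 -0.4  0.7] rotvec [ 0.4  0.  -0.5]
t 12.43 pos [0.594  0.047  0.0136] yaw [-1.5774  0.0084 -0.2842] F [-12.2   7.7  10.3] w 0.0501
```

Both corners stopped at the same distance from the fence (TCP fence-x of −103.9 mm for each push). I'll retreat, then look straight down on the joint.

Emit:
play_rows --increments '[{"linear": [-0.015,0,0],"rotation": [0,0,0],"claw": 0.43},{"linear": [-0.04,0,0],"rotation": [0,0,0],"claw": 0.43},{"linear": [-0.06,-0.05,0],"rotation": [0,0,0],"claw": 0.43},{"linear": [-0.06,-0.11,0],"rotation": [0,0,0],"claw": 0.43},{"linear": [-0.06,-0.17,0],"rotation": [0,0,0],"claw": 0.43}]'

```text
t: 13.05
eef_pos: [0.5372, 0.0645, 0.1859]
ee_rot: [-1.578, 0.008, -0.284]
force: [0.9, 1.0, 0.1]
width: 0.0501
```

```bash
python3 plan.py .72 .027 .25 -.215
```

```text
mm [185.5 -65.7  14.7] rotvec [ 0.4 -3.9 -0.5]
t 13.05 pos [0.5372 0.0645 0.1859] yaw [-1.5775  0.0084 -0.2837] F [0.9 1.  0.1] w 0.0501
```

Emit:
play_rows --increments '[{"linear": [0.0,-0.04,0.003],"rotation": [0.4,0,-0.5],"claw": 0.43},{"linear": [0.06,-0.065,0.006],"rotation": [0.4,-1.5,-0.5],"claw": 0.43},{"linear": [0.12,-0.065,0.01],"rotation": [0.4,-3,-0.5],"claw": 0.43},{"linear": [0.185,-0.065,0.015],"rotation": [0.4,-3.9,-0.5],"claw": 0.43},{"linear": [0.185,-0.065,0.015],"rotation": [0.4,-3.9,-0.5],"claw": 0.43}]'

```text
t: 13.68
eef_pos: [0.7216, 0.0262, 0.2449]
ee_rot: [-1.573, 0.004, -0.218]
force: [-1.5, 0.6, -0.8]
width: 0.0501
```

```bash
python3 w.py h 1; python3 plan.py .72 .027 .25 -.215;  python3 - <<'E'
import cv2
a=cv2.imread('pics/wristh.png')[40:240,180:460]
cv2.imwrite('pics/c6.png',cv2.resize(a,(784,560),interpolation=2))
E
```

```text
0.84 [261.  61. 368. 145.] [0.035 0.036 0.039] [652.9  40.4] [110.2  89.9] 77.6
mm [ 0.5 -2.7  0.1] rotvec [ 0.  -0.1 -0.1]
t 13.78 pos [0.7194 0.027  0.2473] yaw [-1.5715  0.0023 -0.2167] F [-0.1 -0.4  1.3] w 0.0497
```

View pics/c6.png

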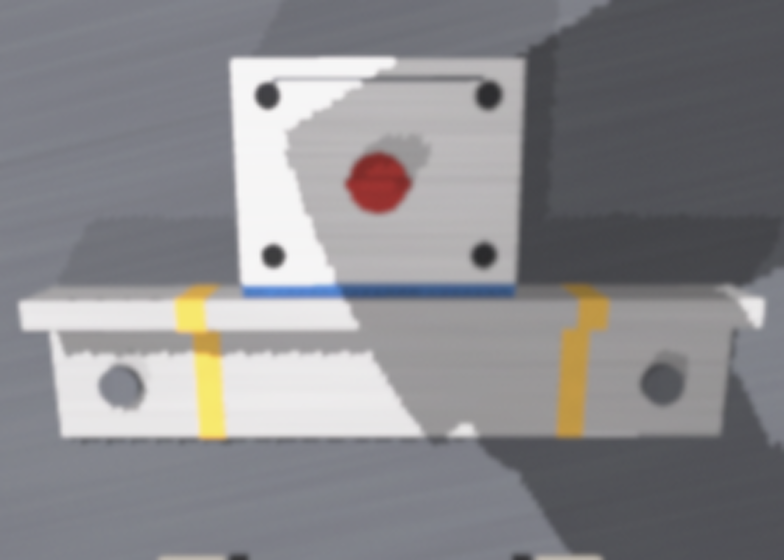

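The view from above shows the blue strip parallel to the fence along its whole length. In crop pixels the block spans 243–515 and the inner mark edges are at 216 and 568, which leaves about 11 and 22 mm. I'll make a final check of the other things and hand in.

```bash
python3 m.py z die,bar,bottle,wrench; python3 -c "
from h import *
s=readout.get_state();print(s['force'],abs(s['qd']).max(),s['t']);print(job.job_done())"
```

```text
scene die 0.66 [358. 176. 387. 202.] z [0.008 0.026 0.03 ] c [395.9  88.4] s [81.3 63.4] a 2.8
scene bar 0.65 [358. 266. 411. 318.] z [0.006 0.011 0.015] c [677.6 313.8] s [ 51.8 164.1] a 85.2
scene bottle 0.82 [235. 156. 253. 189.] z [0.004 0.06  0.115] c [ 612.3 -250.7] s [98.9 46.8] a 86.6
side die 0.64 [217. 193. 254. 227.] z [0.007 0.025 0.029] c [395.8  82.5] s [77.5 70.6] a 5.6
side die 0.6 [332. 183. 370. 227.] z [0.007 0.036 0.039] c [652.   37.9] s [114.2  88.4] a 77.8
side die 0.6 [266. 156. 303. 188.] z [0.001 0.025 0.028] c [527.1 183.1] s [78.6 69.5] a 10.3
side bar 0.81 [307. 127. 369. 147.] z [0.004 0.012 0.014] c [675.8 307.4] s [ 54.5 160. ] a 84.9
side bottle 0.57 [346. 282. 376. 329.] z [0.016 0.076 0.121] c [ 615.3 -210.8] s [96.8 46.9] a 75.7
side wrench 0.94 [260. 270. 283. 356.] z [0.005 0.008 0.01 ] c [ 447.8 -191.6] s [176.2  36.3] a 82.7
14.275
[ 0.22918672 -0.26855637  1.01946827] 0.0074765937614089985 14.275
the job is handed in; nothing more can be done
None
```

The large die now lies with its blue face against the fence, the whole block between the yellow marks. I handed the job in at 14.3 s. I set the gripper to about 50 mm open and pushed on the rear face with both fingertips. They steered the block about 50° clockwise and straight up to the fence. Then I pressed each rear corner on its own until it stopped moving.

**Last checks**
- **Flat on the fence:** the block's yaw measured −12.4° and the fence's about −12.3°. The two single-corner pushes stopped at the same distance from the fence, and from above the blue strip is even along its length. A sub-millimetre gap could not be resolved in the pictures.
- **Between the marks:** about 11 mm is left on the right and 22 mm on the left.
- **Other things:** the bar, the bottle and the wrench stayed within measuring scatter of where they were. The network missed the wrench in the last scene picture, but the side view found it where it was.
- **Hand:** it ended still, about 0.25 m up and above the fence, touching nothing. I never aimed at the red eye, and the fingers stayed behind the block.

**Disagreements:** the scene and side cameras differ by 4–7 mm along the fence. The mark margins come from the view from above, which does not depend on that. While pushing there was also an upward force on the fingers of up to about 14 N; I saw no tipping, and the block's top read 36 mm high throughout.

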